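Zero the pigment mill by feel, set it three clicks open and feed it

TASK

The pigment mill has lost its setting: turn the clicking dial on its top clockwise until you feel the grinding stones meet, without forcing them together, then open it again by exactly three clicks and let go of the dial. Then put the largest of the three loose stone lumps lying to the right of the mill into its hopper, and leave the two smaller lumps and the foil tray under the spout where they are.

Things in the scene. Friction and masses are not known exactly. Their poses are not given: they have to be found in the camera images.
- mill: Bench pigment mill, fixed to the bench, base 128 x 148 mm, 204 mm high: grey motor housing, aluminium chamber, black dial on top, steel funnel hopper on its left (+y of its frame), discharge spout in front (-x). Origin: centre of the base's underside; z up. Only the dial and the hopper's rim stand higher than 157 mm.
- dial_grip (a point): Fixed point on the dial's vertical axis at the height to grip it, 182 mm above the bench. The dial is a round black fluted hand wheel 50 mm across, from 156 to 200 mm above the bench, without pointer or marks. Counter-clockwise seen from above opens the grinding stones, clockwise closes them. Opening has no stop in reach.
- click_wheel (a point): Fixed centre of the steel pin wheel, 68 mm across, 140 to 156 mm high, under the dial; a spring roller clicks between its pins: 18 clicks a turn, 20 degrees each. Leaving a rest takes about 0.15 N m; the resistance fades to nothing half-way to the next rest, then the dial is drawn on into it. At the start the dial stands 2 to 4 clicks open (rarely between two rests); how far cannot be seen.
- stone_gap (a point): Fixed point on the dial's axis, 100 mm up, where the grinding stones meet inside the chamber. They meet at a rest of the dial. From there on it stiffens without snapping: 0.15 N m at once, then 0.12 N m more per degree; let go, it springs back to the meeting point. More than about 0.8 N m, 6 degrees past the meeting point, forces the stones together.
- spindle_top (a point): Top of the brass spindle in the middle of the dial, which carries the upper grinding stone; it does not turn. It stands 204.00 mm above the mill's underside when the stones just meet and rises 0.25 mm a click: far less than the noise of this reading.
- hopper_mouth (a point): Centre of the hopper's round mouth, level with its rim, 164 mm above the bench and 115 mm from the dial's axis; its frame has the mill's axes. The steel funnel is 92 mm wide inside at the rim and narrows to 33 mm, 42 mm below the rim, with a closed floor 48 mm below the rim.
- lump_center (a point): Centre, half-way up, of the largest of three loose dark stone lumps, 33 x 29 x 26 mm (x, y, z of its frame), about 10 to 15 g, an irregular block lying on the bench; this point is 13 mm above the bench. The other two are 24 x 28 x 16 and 16 x 21 x 16 mm.
- stone_2: The middle-sized stone lump, 24 x 28 x 16 mm, to be left lying. Origin: centre of its underside.
- stone_4: The smallest stone lump, 16 x 21 x 16 mm, to be left lying. Origin: centre of its underside.
- catch_tray: Tray folded from foil, 133 x 159 x 48 mm, standing in front of the mill under its spout, to be left there. Origin: centre of its underside.

How it is judged:
By the outcome, as a careful person would: the job done as asked, in the order asked, and still so for the second after the job is handed in, with the robot touching nothing.
It also fails if it takes over 64 s, if anything falls off the work surface, if the arm or the gripper's body presses on something with over 40 N, if the wrist force passes 120 N, or if a joint passes its speed limit or range.

ROBOT

A 6-joint arm with a two-finger parallel gripper is mounted at the origin on a cart in front of the work surface, level with it; the furniture and walls round the work are solid. World frame = base frame: x ahead of the robot, y to its left, z up, the work surface at z = 0. Lengths are in mm, angles in rad, forces in N, time in s.
With the tool pointing down it reaches from about 250 to 800 mm from the base axis. Payload 3.9 kg.
Tool frame: the origin (TCP) lies midway between the tips of the shut fingers; the grasp point (between the pads) lies 19 mm behind it; z points along the fingers, y is the line along which they close (so a half turn about z gives the same grasp; the last joint's range is limited). The gripper opens to 85 mm and grips with 20 to 120 N. Pads are 22 mm wide; open, the fingers measure 114 mm over their backs; the gripper's body (76 mm by 85 mm) begins 54 mm behind the grasp point. The pads swing forward as they close: fully open they stand 13 mm farther back than shut.
Start: joints at [-1.35, 0.26, -0.138, 1.173, 0, 1.571], TCP at [114.976, -512.246, 208.904] pointing down, gripper open.
Joint ranges: [-2.78, 2.78], [-0.83, 1.72], [-1.28, 1.37], [-1.9, 2.12], [-1.57, 1.48], [-3.14, 3.14]. Speed limits (rad/s): [2.57, 2.57, 3.14, 3.14, 3.14, 3.14].

INTERFACE

Orientations are given as a unit quaternion [x, y, z, w].
In Python, from cell import arm gives the robot as it stands.
- The arm moves only by the tool jog_arm, never from a script. Its argument "plan" is text: rows parted by semicolons, each of 7 numbers parted by spaces: the shift along the world's x, y, z in m, then the turn, a rotation vector about the world's x, y, z in degrees, then the opening, from -1 (shut) to 1 (fully open). A call has exactly 10 rows; each row is the pose to reach, as a shift and turn from the pose commanded when the call began; what a row does not reach only later rows make up. A row lasts 1/8 s, in which the tool goes at most 62.5 mm and 10.7 degrees, less where a joint would pass 70% of its speed; a pose out of reach is approached as far as the arm can. A call with a gripper value outside its range is refused whole. The fingers move at their own pace and stop on an object; "force" is the grip in N (left out, the last holds). Time passes only in rows, so rows that repeat a pose let the fingers close, or fill a call up. It gives the time, the measured TCP pose, the force, the opening and the grip force at its end, in the units of the state.
- arm.get_state(): the state, without advancing time (a new reading comes with each control period).
- arm.snapshot(name): name is "scene" or "top" or "wrist"; returns a dict with "pixels" (400x640x3 uint8, blue, green, red), "depth" (400x640 float32, mm along the optical axis (not along the pixel's ray), 0 where there is no reading), "intrinsics" (3x3 intrinsics, pixels), "k1" (the pictures are not rectified: a ray, as slopes to the right and down, at radius r is drawn at 1 + k1 r^2 times it, then the intrinsics apply), "cam_to_world" (4x4, takes a point from camera to world coordinates); the wrist camera has in their place "T_tool_cam" (4x4, takes a point from camera to tool coordinates, whose origin is the TCP and whose axes are the flange's). Camera axes: x right, y down, z forward; pixel columns grow to the right and rows downward; lengths in mm; the calibration is good to about 2 mm. A picture is of the moment at which its call begins: read the wrist's pose just before it.
- arm.job_done(): hands the job in; it is judged then, once.
The state is a dict: "clock": time; "qpos": joint angles; "qd": joint speeds; "joint_efforts": joint torques, N m; "position": TCP position; "ee_rot": TCP orientation; "wrist_force": force on the tool from outside, world axes, zero at the start; "moment": the same for the moment, N m; "opening": opening from 0.0 (shut) to 1.0 (fully open); "finger_force": force on a finger pad.
Only numpy, scipy, OpenCV 4.12 (cv2) and the standard library are available. Lean on these libraries where they do the work, as an engineer would, in place of code of your own. Each camera call takes 0.05 s, during which the arm holds its last target. There are 200 camera calls.

## Working session

There is one attempt and no reset: what is moved stays moved. The work goes in short steps, Python scripts to look and compute and a tool call to move; the robot and the scene stay as the last step left them, time stands still between calls to the robot, and variables do not carry over. Pictures are saved under pics/ and viewed, at most 10 in all, crops included, and the job is handed in when it is done.

Besides the shell and the picture viewer there is one more tool, called after "Emit:" as name(argument=value, ...), one argument or row to a line, values as JSON. jog_arm: Moves the arm, as the interface text tells. Its arguments: {"type":"object","properties":{"plan":{"type":"string"},"force":{"type":"number"}},"required":["plan"]}

```bash
ls; mkdir -p pics; cat > h.py <<'E'
import numpy as np,cv2
from cell import arm
def cloud(s,T=None):
    K=s["intrinsics"];k1=s["k1"];d=s["depth"]
    K=np.array(K,float);v,u=np.mgrid[0:400,0:640].astype(np.float64)
    p=cv2.undistortPoints(np.stack([u.ravel(),v.ravel()],1)[:,None],K,np.array([k1,0,0,0.]))[:,0].reshape(400,640,2)
    P=np.dstack([p[...,0]*d,p[...,1]*d,d]); T=np.array(s["cam_to_world"] if T is None else T)
    W=P@T[:3,:3].T+T[:3,3]; W[d<=0]=np.nan
    return W
E
python3 - <<'E'
from h import *
print(arm.get_state())
for n in("scene","top"):
    s=arm.snapshot(n); np.save(f"pics/{n}.npy",cloud(s)); cv2.imwrite(f"pics/{n}.png",s["pixels"]); print(n,np.round(s["cam_to_world"],3).tolist())
E
```

```text
pics
{'clock': 0.0, 'qpos': array([-1.35000211e+00,  2.60704407e-01, -1.39386649e-01,  1.17267385e+00,
        2.12316232e-05,  1.57076411e+00]), 'qd': array([ 3.58776449e-04, -8.92981230e-04, -3.03764844e-05, -7.96159084e-04,
       -4.97681454e-04,  4.53899485e-05]), 'joint_efforts': array([ 5.99305858e-04, -4.05679643e+01,  2.53921688e+01,  1.89042633e-02,
        3.60440199e-04,  1.14163714e-05]), 'position': array([ 114.82640132, -511.54890856,  208.04758647]), 'ee_rot': array([ 9.93910171e-01,  1.10188945e-01, -9.78754000e-05, -9.79470827e-04]), 'wrist_force': array([-0.33160294,  0.22357595, -0.46097736]), 'moment': array([-0.02917945, -0.02219374, -0.01530385]), 'finger_force': 0.0, 'opening': 0.9974824616636807}
scene [[-0.849, -0.355, 0.392, 142.345], [-0.528, 0.593, -0.608, 514.347], [-0.016, -0.723, -0.691, 816.161], [0.0, 0.0, 0.0, 1.0]]
top [[0.004, -0.987, 0.162, 322.087], [-1.0, -0.004, -0.001, -93.245], [0.002, -0.162, -0.987, 1303.514], [0.0, 0.0, 0.0, 1.0]]
```

View pics/top.png

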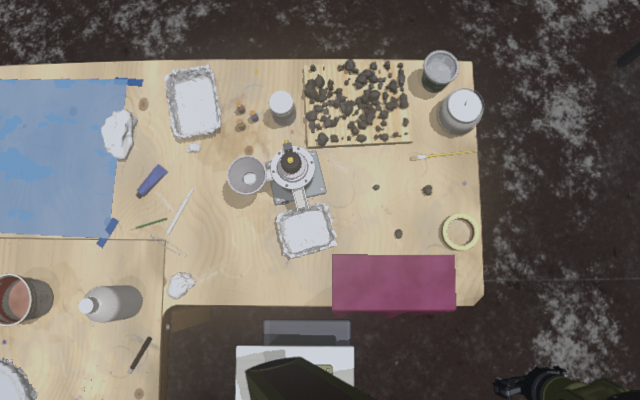

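View pics/scene.png

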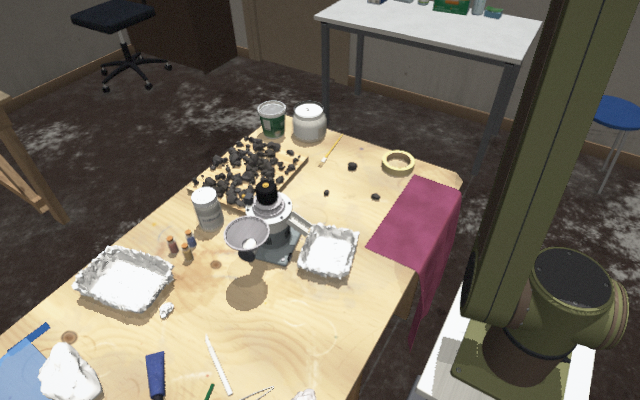

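The top view shows the dial at about (292,163), the hopper at (247,175), the tray at (305,230) and loose lumps at (376,187), (427,190) and (398,233). The scene view shows the dial at (267,193) and the hopper at (247,235).

```bash
python3 - <<'E'
from h import *
W=np.load("pics/top.npy"); I=cv2.imread("pics/top.png")
for n,(u,v) in dict(l1=(376,187),l2=(427,190),l3=(398,233)).items():
    w=W[v-10:v+11,u-10:u+11].reshape(-1,3); c=I[v-10:v+11,u-10:u+11].reshape(-1,3).max(1)
    m=(w[:,2]>6)&(c<110); m2=c<80
    for q in(m,m2): print(n,q.sum(),np.round(np.nanmean(w[q],0),1),np.round(np.nanmin(w[q],0)),np.round(np.nanmax(w[q],0)))
for f in("top","scene"):
    W=np.load(f"pics/{f}.npy").reshape(-1,3)
    ok=(W[:,0]>250)&(W[:,0]<700)&(W[:,1]>-250)&(W[:,1]<200)
    w=W[ok]
    for lo,hi in((170,210),(190,203),(158,168),(203,215)):
        q=w[(w[:,2]>lo)&(w[:,2]<hi)]
        if len(q): print(f,lo,hi,len(q),np.round(np.median(q,0),1),np.round(np.percentile(q,3,0)),np.round(np.percentile(q,97,0)))
    q=w[(w[:,2]>159)&(w[:,2]<169)&(w[:,1]>-50+0)]
    # split rim: fit circle
    d=w[(w[:,2]>172)]; c=np.median(d,0)
    r=w[(w[:,2]>156)&(w[:,2]<172)&(np.hypot(*(w[:,:2]-c[:2]).T)>60)&(np.hypot(*(w[:,:2]-c[:2]).T)<175)]
    A=np.c_[2*r[:,:2],np.ones(len(r))]; s=np.linalg.lstsq(A,(r[:,:2]**2).sum(1),rcond=None)[0]
    print("rim",len(r),s[:2],np.sqrt(s[2]+s[0]**2+s[1]**2), "dist",np.hypot(*(s[:2]-c[:2])))
E
```

```text
l1 8 [ 583.5 -219.4   12.3] [ 580. -226.    8.] [ 588. -214.   17.]<stdin>:6: RuntimeWarning: Mean of empty slice
Traceback (most recent call last):
ValueError: zero-size array to reduction operation fmin which has no identity
```

```bash
python3 - <<'E'
from h import *
W=np.load("pics/top.npy"); I=cv2.imread("pics/top.png")
for n,(u,v) in dict(l1=(376,187),l2=(427,190),l3=(398,233)).items():
    w=W[v-10:v+11,u-10:u+11].reshape(-1,3)
    q=(w[:,2]>6); print(n,q.sum(),np.round(np.nanmean(w[q],0),1),np.round(np.nanmin(w[q],0)),np.round(np.nanmax(w[q],0)))
for f in("top","scene"):
    W=np.load(f"pics/{f}.npy").reshape(-1,3)
    ok=(W[:,0]>450)&(W[:,0]<720)&(W[:,1]>-150)&(W[:,1]<130)
    w=W[ok]
    for lo,hi in((172,220),(190,203),(158,168),(203,215)):
        q=w[(w[:,2]>lo)&(w[:,2]<hi)]
        if len(q): print(f,lo,hi,len(q),np.round(np.median(q,0),1),np.round(np.percentile(q,3,0)),np.round(np.percentile(q,97,0)))
    d=w[(w[:,2]>172)]; c=np.median(d,0)
    D=np.hypot(*(w[:,:2]-c[:2]).T)
    r=w[(w[:,2]>156)&(w[:,2]<172)&(D>60)&(D<175)&(w[:,1]>c[1])]
    A=np.c_[2*r[:,:2],np.ones(len(r))]; s=np.linalg.lstsq(A,(r[:,:2]**2).sum(1),rcond=None)[0]
    print("rim",len(r),s[:2],np.sqrt(s[2]+s[0]**2+s[1]**2), "dist",np.hypot(*(s[:2]-c[:2])))
E
```

```text
l1 26 [ 585.9 -223.2   11.7] [ 579. -231.    6.] [ 591. -214.   17.]
l2 72 [ 577.6 -365.4   17.6] [ 564. -378.    6.] [ 595. -339.   26.]
l3 55 [ 454.4 -283.7   12. ] [ 442. -294.    6.] [ 467. -274.   19.]
top 172 220 349 [609.5   2.8 198.2] [589. -18. 178.] [633.  24. 204.]
top 190 203 297 [610.1   3.4 198.3] [590. -18. 192.] [633.  25. 202.]
top 158 168 177 [590.2  84.3 162. ] [537. -18. 158.] [635. 128. 167.]
top 203 215 19 [6.114e+02 5.000e-01 2.045e+02] [601.  -9. 203.] [625.  12. 206.]
rim 178 [588.67088536 103.24148938] 44.110321529459824 dist 102.58406196653048
scene 172 220 399 [604.   12.3 198. ] [588. -14. 174.] [629.  27. 203.]
scene 190 203 267 [606.4   9.3 199.5] [589. -15. 192.] [630.  27. 202.]
scene 158 168 293 [597.4  78.5 162.6] [536.   5. 158.] [631. 126. 167.]
scene 203 215 13 [612.7   3.8 204.3] [605.  -4. 203.] [615.  10. 206.]
rim 241 [586.33872822 106.99142941] 43.80525248930977 dist 96.34999413983515
```

Emit:
jog_arm(
  plan="0.02 0.02 0.06 0 0 0 1; 0.495 0.515 0.12 0 0 30 1; 0.495 0.515 0.12 0 0 30 1; 0.495 0.515 0.12 0 0 30 1; 0.495 0.515 0.12 0 0 30 1; 0.495 0.515 0.12 0 0 30 1; 0.495 0.515 0.12 0 0 30 1; 0.495 0.515 0.12 0 0 30 1; 0.495 0.515 0.12 0 0 30 1; 0.495 0.515 0.12 0 0 30 1",
  force=40,
)

```text
clock: 1.35
position: [522.7, -87.5, 317.0]
ee_rot: [0.931, 0.364, -0.0, 0.0]
wrist_force: [0.2, -1.1, 0.9]
opening: 0.999
finger_force: 0.0
```

```bash
cat >> h.py <<'E'
from scipy.spatial.transform import Rotation as R
def wrist():
    st=arm.get_state(); s=arm.snapshot("wrist"); T=np.eye(4); T[:3,:3]=R.from_quat(st["ee_rot"]).as_matrix(); T[:3,3]=st["position"]
    return st,s,cloud(s,T@np.array(s["T_tool_cam"]))
def show(st):
    q=st["ee_rot"]; print("t",round(st["clock"],2),"pos",np.round(st["position"],1),"psi",round(2*np.degrees(np.arctan2(q[1],q[0])),2),"q",np.round(st["qpos"],3),"F",np.round(st["wrist_force"],2),"M",np.round(st["moment"],3),"tau6",round(st["joint_efforts"][5],3),"op",round(st["opening"],3),"ff",round(st["finger_force"],1))
E
python3 - <<'E'
from h import *
st,s,W=wrist(); show(st); np.save("pics/w1.npy",W); cv2.imwrite("pics/w1.png",s["pixels"]); print(np.round(s["T_tool_cam"],3).tolist())
for z in np.arange(0,220,20):
    m=(W[...,2]>z)&(W[...,2]<z+20); print(z,m.sum(),end=" ")
m=(W[...,2]>190)&(W[...,2]<203); q=W[m]; print(len(q),q.min(0) if len(q) else "",q.max(0) if len(q) else "")
E
```

```text
t 1.35 pos [522.7 -87.5 317. ] psi 42.67 q [-0.166  0.249  0.126  1.448 -0.     2.231] F [ 0.16 -1.1   0.89] M [-0.064 -0.042  0.052] tau6 -0.665 op 0.999 ff 0.0
[[-0.002, -0.957, -0.291, 72.694], [1.0, -0.002, -0.0, 0.512], [-0.0, -0.291, 0.957, -165.199], [0.0, 0.0, 0.0, 1.0]]
0 76529 20 28651 40 6070 60 1908 80 2118 100 1225 120 6966 140 3585 160 1242 180 1418 200 1605 2716 [ 56.93605839 -23.46144359 190.03861592] [638.4979017   28.42336012 202.95689115]
```

View pics/w1.png

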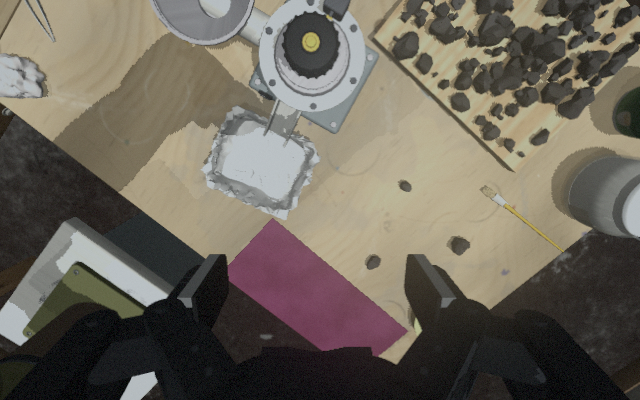

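The wrist view shows the dial at (312,40) with its brass spindle, the hopper at (205,5), and the lumps at (459,245) (largest), (373,262) and (405,186).

```bash
python3 - <<'E'
from h import *
W=np.load("pics/w1.npy"); I=cv2.imread("pics/w1.png")
def box(c,h,zl,zh):
    w=W.reshape(-1,3); m=(abs(w[:,0]-c[0])<h)&(abs(w[:,1]-c[1])<h)&(w[:,2]>zl)&(w[:,2]<zh); return w[m]
def circ(r):
    A=np.c_[2*r[:,:2],np.ones(len(r))]; s=np.linalg.lstsq(A,(r[:,:2]**2).sum(1),rcond=None)[0]; return s[:2],np.sqrt(s[2]+s[0]**2+s[1]**2)
d=box((610,3),40,196,203); print("dialtop",len(d),d.mean(0),cv2.minEnclosingCircle(d[:,:2].astype(np.float32)))
b=box((610,3),12,202.5,207); print("spindle",len(b),b.mean(0))
for c in((578,-365),(454,-284),(586,-223)):
    l=box(c,30,5,40); t=l[l[:,2]>l[:,2].max()-8]; print("lump",len(l),l.mean(0).round(1),l.min(0).round(1),l.max(0).round(1),[np.round(x,1) for x in cv2.minAreaRect(l[:,:2].astype(np.float32))])
r=box((588,112),60,158,170); 
# robust circle via known radius
from scipy.optimize import least_squares
W2=np.vstack([r]+[ (lambda w:w[(abs(w[:,0]-588)<62)&(abs(w[:,1]-112)<62)&(w[:,2]>158)&(w[:,2]<170)])(np.load(f"pics/{f}.npy").reshape(-1,3)) for f in("top","scene")])
W2=W2[np.hypot(W2[:,0]-610,W2[:,1]-3)>62]
f=least_squares(lambda p:np.hypot(W2[:,0]-p[0],W2[:,1]-p[1])-47,[588,112],loss="soft_l1",f_scale=2); print("hopper",f.x,len(W2),np.hypot(f.x[0]-610.5,f.x[1]-3))
E
```

```text
dialtop 2530 [613.52709113   1.27449266 200.04038856] ((613.4343872070312, 1.395245909690857), 24.87835693359375)
spindle 184 [613.42100693   1.57090649 203.94683687]
lump 237 [ 578.1 -364.1   18. ] [ 563.6 -380.1    5.5] [ 592.9 -354.3   26.9] [array([ 579.4, -366. ]), array([23.6, 31.5]), np.float64(77.0)]
lump 145 [ 457.1 -282.8   12.1] [ 441.5 -293.5    5.7] [ 469.7 -275.    16.7] [array([ 455.6, -284.7]), array([27.9, 18.6]), np.float64(6.5)]
lump 97 [ 587.5 -223.4   12.4] [ 580.1 -234.     5. ] [ 594.6 -214.9   16.8] [array([ 587.3, -224. ]), array([14.3, 18.3]), np.float64(18.6)]
hopper [584.90671273 113.32360165] 1501 113.25331533302878
```

Emit:
jog_arm(
  plan="0 0 0 0 0 10 1; 0 0 0 0 0 20 1; 0 0 0 0 0 30 1; 0 0 0 0 0 40 1; 0 0 0 0 0 50 1; 0 0 0 0 0 60 1; 0 0 0 0 0 70 1; 0 0 0 0 0 80 1; 0 0 0 0 0 90 1; 0 0 0 0 0 95 1",
)

```text
clock: 2.65
position: [521.2, -89.4, 316.6]
ee_rot: [0.36, 0.933, -0.0, -0.001]
wrist_force: [0.2, -0.2, 0.9]
opening: 1.001
finger_force: 0.0
```

Emit:
jog_arm(
  plan="0.05 0.05 0 0 0 0 1; 0.092 0.091 0 0 0 0 1; 0.092 0.091 0 0 0 0 1; 0.092 0.091 -0.05 0 0 0 1; 0.092 0.091 -0.10 0 0 0 1; 0.092 0.091 -0.10 0 0 0 1; 0.092 0.091 -0.10 0 0 0 1; 0.092 0.091 -0.10 0 0 0 1; 0.092 0.091 -0.10 0 0 0 1; 0.092 0.091 -0.10 0 0 0 1",
)

```text
clock: 3.9
position: [614.4, 1.7, 218.3]
ee_rot: [0.361, 0.932, 0.0, 0.001]
wrist_force: [0.3, 0.3, 0.3]
opening: 1.001
finger_force: 0.0
```

```bash
python3 - <<'E'
from h import *
st,s,W=wrist(); show(st); cv2.imwrite("pics/w2.png",s["pixels"])
w=W.reshape(-1,3); d=w[(abs(w[:,0]-613)<40)&(abs(w[:,1]-1.5)<40)&(w[:,2]>196)&(w[:,2]<203)]
print(len(d)); print(d.mean(0),cv2.minEnclosingCircle(d[:,:2].astype(np.float32)))
E
```

```text
t 3.9 pos [614.4   1.7 218.3] psi 137.65 q [ 0.003  0.412  0.112  1.269 -0.     0.742] F [0.26 0.27 0.28] M [-0.008 -0.029 -0.023] tau6 -0.0 op 1.001 ff 0.0
3597
[611.55748919   3.42477636 200.05822728] ((613.158447265625, 2.314436435699463), 24.925586700439453)
```

View pics/w2.png

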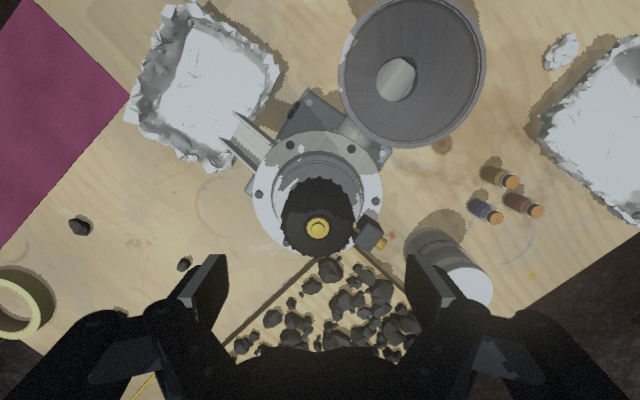

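The view shows the dial at (318,220), centred under the open gripper and matching the measured (613,2); the hopper is at (412,72).

Emit:
jog_arm(
  plan="-0.001 0 -0.03 0 0 0 1; -0.001 0 -0.057 0 0 0 1; -0.001 0 -0.057 0 0 0 1; -0.001 0 -0.057 0 0 0 1; -0.001 0 -0.057 0 0 0 0; -0.001 0 -0.057 0 0 0 -1; -0.001 0 -0.057 0 0 0 -1; -0.001 0 -0.057 0 0 0 -1; -0.001 0 -0.057 0 0 0 -1; -0.001 0 -0.057 0 0 0 -1",
  force=40,
)

```text
clock: 5.2
position: [614.4, 2.8, 161.9]
ee_rot: [0.361, 0.933, 0.002, 0.002]
wrist_force: [1.2, 3.9, 5.2]
opening: 0.565
finger_force: 41.4
```

```bash
python3 -c "
from h import *
show(arm.get_state())"
```

```text
t 5.2 pos [614.4   2.8 161.9] psi 137.69 q [ 0.003  0.431 -0.005  1.131  0.002  0.742] F [1.22 3.92 5.19] M [ 0.818 -0.434 -0.01 ] tau6 -0.016 op 0.565 ff 41.4
```

Emit:
jog_arm(
  plan="0 0 0 0 0 -5 -1; 0 0 0 0 0 -10 -1; 0 0 0 0 0 -15 -1; 0 0 0 0 0 -20 -1; 0 0 0 0 0 -25 -1; 0 0 0 0 0 -30 -1; 0 0 0 0 0 -35 -1; 0 0 0 0 0 -40 -1; 0 0 0 0 0 -40 -1; 0 0 0 0 0 -40 -1",
)

```text
clock: 6.45
position: [614.1, 2.6, 161.9]
ee_rot: [0.658, 0.753, 0.002, 0.001]
wrist_force: [0.8, 3.4, 6.5]
opening: 0.562
finger_force: 41.4
```

```bash
python3 -c "
from h import *
show(arm.get_state())"
```

```text
t 6.45 pos [614.1   2.6 161.9] psi 97.68 q [ 0.003  0.431 -0.005  1.131  0.002  1.44 ] F [0.8  3.35 6.45] M [ 0.643 -0.295  0.014] tau6 -0.011 op 0.562 ff 41.4
```

Emit:
jog_arm(
  plan="0 0 0 0 0 -1 -1; 0 0 0 0 0 -2 -1; 0 0 0 0 0 -3 -1; 0 0 0 0 0 -3 -1; 0 0 0 0 0 -3 -1; 0 0 0 0 0 -3 -1; 0 0 0 0 0 -3 -1; 0 0 0 0 0 -3 -1; 0 0 0 0 0 -3 -1; 0 0 0 0 0 -3 -1",
)

```text
clock: 7.7
position: [614.1, 2.6, 161.9]
ee_rot: [0.678, 0.736, 0.002, 0.001]
wrist_force: [-0.3, 3.5, 6.2]
opening: 0.568
finger_force: 41.4
```

```bash
python3 -c "
from h import *
show(arm.get_state())"
```

```text
t 7.7 pos [614.1   2.6 161.9] psi 94.7 q [ 0.003  0.431 -0.005  1.131  0.002  1.492] F [-0.29  3.51  6.24] M [ 0.719 -0.302  0.092] tau6 0.092 op 0.568 ff 41.4
```

Emit:
jog_arm(
  plan="0 0 0 0 0 -5 -1; 0 0 0 0 0 -10 -1; 0 0 0 0 0 -15 -1; 0 0 0 0 0 -17 -1; 0 0 0 0 0 -18 -1; 0 0 0 0 0 -19 -1; 0 0 0 0 0 -20 -1; 0 0 0 0 0 -20 -1; 0 0 0 0 0 -20 -1; 0 0 0 0 0 -20 -1",
)

```text
clock: 8.95
position: [613.9, 2.6, 161.9]
ee_rot: [0.795, 0.607, 0.002, 0.0]
wrist_force: [0.4, 3.8, 5.8]
opening: 0.567
finger_force: 41.5
```

```bash
python3 -c "
from h import *
show(arm.get_state())"
```

```text
t 8.95 pos [613.9   2.6 161.9] psi 74.7 q [ 3.000e-03  4.310e-01 -5.000e-03  1.131e+00  1.000e-03  1.841e+00] F [0.42 3.85 5.84] M [ 0.685 -0.22   0.108] tau6 0.098 op 0.567 ff 41.5
```

Emit:
jog_arm(
  plan="0 0 0 0 0 -5 -1; 0 0 0 0 0 -10 -1; 0 0 0 0 0 -15 -1; 0 0 0 0 0 -17 -1; 0 0 0 0 0 -18 -1; 0 0 0 0 0 -19 -1; 0 0 0 0 0 -20 -1; 0 0 0 0 0 -20 -1; 0 0 0 0 0 -20 -1; 0 0 0 0 0 -20 -1",
)

```text
clock: 10.2
position: [613.7, 2.8, 161.9]
ee_rot: [0.888, 0.46, 0.002, 0.0]
wrist_force: [-0.1, 3.9, 7.0]
opening: 0.573
finger_force: 41.5
```

```bash
python3 -c "
from h import *
show(arm.get_state())"
```

```text
t 10.2 pos [613.7   2.8 161.9] psi 54.76 q [ 4.000e-03  4.310e-01 -5.000e-03  1.132e+00  1.000e-03  2.189e+00] F [-0.09  3.85  6.98] M [ 0.507 -0.157  0.42 ] tau6 0.413 op 0.573 ff 41.5
```

Emit:
jog_arm(
  plan="0 0 0 0 0 8 -1; 0 0 0 0 0 16 -1; 0 0 0 0 0 24 -1; 0 0 0 0 0 32 -1; 0 0 0 0 0 40 -1; 0 0 0 0 0 48 -1; 0 0 0 0 0 55 -1; 0 0 0 0 0 60 -1; 0 0 0 0 0 62.5 -1; 0 0 0 0 0 62.5 -1",
)

```text
clock: 11.45
position: [614.3, 2.7, 161.9]
ee_rot: [0.521, 0.854, 0.002, 0.001]
wrist_force: [1.0, 4.0, 5.7]
opening: 0.566
finger_force: 41.4
```

```bash
python3 -c "
from h import *
show(arm.get_state())"
```

```text
t 11.45 pos [614.3   2.7 161.9] psi 117.21 q [ 0.003  0.431 -0.005  1.131  0.002  1.099] F [1.01 4.03 5.75] M [ 0.746 -0.293  0.065] tau6 0.005 op 0.566 ff 41.4
```

Emit:
jog_arm(
  plan="0 0 0 0 0 0 0.2; 0 0 0 0 0 0 1; 0 0 0 0 0 0 1; 0 0 0 0 0 0 1; 0 0 0 0 0 0 1; 0 0 0.01 0 0 0 1; 0 0 0.03 0 0 0 1; 0 0 0.07 0 0 0 1; 0 0 0.11 0 0 0 1; 0 0 0.11 0 0 0 1",
)

```text
clock: 12.7
position: [615.0, 1.7, 274.9]
ee_rot: [0.521, 0.853, 0.002, 0.004]
wrist_force: [1.4, 0.6, 1.1]
opening: 1.005
finger_force: 0.0
```

```bash
python3 - <<'E'
from h import *
st,s,W=wrist(); show(st)
w=W.reshape(-1,3); r=w[(np.hypot(w[:,0]-585,w[:,1]-113)<60)&(w[:,2]>159)&(w[:,2]<168)&(np.hypot(w[:,0]-613,w[:,1]-2)>64)]
print(len(r),cv2.minEnclosingCircle(r[:,:2].astype(np.float32)))
E
```

```text
t 12.7 pos [615.    1.7 274.9] psi 117.15 q [ 0.003  0.399  0.238  1.401 -0.     1.1  ] F [1.41 0.58 1.12] M [-0.009  0.016 -0.009] tau6 -0.0 op 1.005 ff 0.0
2506 ((585.643310546875, 113.37451171875), 49.924652099609375)
```

Emit:
jog_arm(
  plan="-0.005 -0.05 0 0 0 10 1; -0.01 -0.11 0 0 0 20 1; -0.015 -0.17 0 0 0 30 1; -0.02 -0.23 -0.01 0 0 40 1; -0.03 -0.29 -0.04 0 0 50 1; -0.036 -0.35 -0.07 0 0 50 1; -0.036 -0.367 -0.10 0 0 50 1; -0.036 -0.367 -0.10 0 0 50 1; -0.036 -0.367 -0.10 0 0 50 1; -0.036 -0.367 -0.10 0 0 50 1",
)

```text
clock: 14.0
position: [577.7, -364.4, 171.8]
ee_rot: [0.111, 0.994, -0.0, 0.001]
wrist_force: [0.4, -0.4, 0.2]
opening: 1.002
finger_force: 0.0
```

```bash
python3 - <<'E'
from h import *
st,s,W=wrist(); show(st); cv2.imwrite("pics/w3.png",s["pixels"])
w=W.reshape(-1,3); l=w[(np.hypot(w[:,0]-579,w[:,1]+366)<30)&(w[:,2]>4)&(w[:,2]<40)]
print(len(l),l.min(0),l.max(0))
for z in(5,12,18): 
    q=l[l[:,2]>z]; print(z,len(q),cv2.minAreaRect(q[:,:2].astype(np.float32)))
E
```

```text
t 14.0 pos [ 577.7 -364.4  171.8] psi 167.24 q [-0.563  0.551  0.226  1.243  0.    -0.34 ] F [ 0.44 -0.45  0.19] M [-0.032 -0.007 -0.012] tau6 0.002 op 1.002 ff 0.0
518 [ 563.85691175 -382.75068008    5.78561454] [ 593.29349622 -353.6358339    26.77484946]
5 518 ((579.50048828125, -367.3419494628906), (27.76042366027832, 30.812612533569336), 76.22329711914062)
12 479 ((578.58740234375, -367.7780456542969), (25.968996047973633, 29.530105590820312), 88.1908950805664)
18 322 ((576.8463134765625, -367.85089111328125), (23.475086212158203, 20.719751358032227), 4.736340522766113)
```

View pics/w3.png

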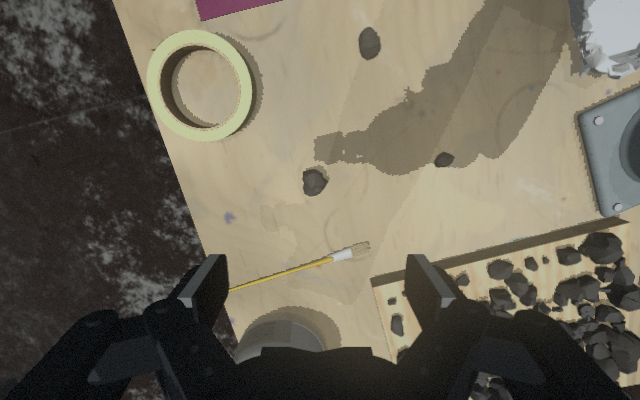

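The lump sits at (314,181), between the fingers; its centre is at (579,-367) and it is about 28 x 31 mm and 26 mm high, so it is the largest one.

Emit:
jog_arm(
  plan="0.0015 -0.0025 -0.05 0 0 0 1; 0.0015 -0.0025 -0.10 0 0 0 1; 0.0015 -0.0025 -0.14 0 0 0 1; 0.0015 -0.0025 -0.16 0 0 0 1; 0.0015 -0.0025 -0.17 0 0 0 1; 0.0015 -0.0025 -0.17 0 0 0 1; 0.0015 -0.0025 -0.17 0 0 0 -1; 0.0015 -0.0025 -0.17 0 0 0 -1; 0.0015 -0.0025 -0.17 0 0 0 -1; 0.0015 -0.0025 -0.17 0 0 0 -1",
  force=30,
)

```text
clock: 15.3
position: [578.3, -367.9, 0.5]
ee_rot: [0.112, 0.994, -0.0, 0.0]
wrist_force: [-0.9, 0.4, 6.1]
opening: 0.145
finger_force: 9.4
```

```bash
python3 - <<'E'
from h import *
st,s,W=wrist(); show(st); cv2.imwrite("pics/w4.png",s["pixels"])
E
```

```text
t 15.3 pos [ 5.783e+02 -3.679e+02  5.000e-01] psi 167.15 q [-0.567  0.665 -0.03   0.876  0.    -0.342] F [-0.93  0.43  6.13] M [-0.028  0.118 -0.005] tau6 0.011 op 0.145 ff 9.4
```

View pics/w4.png

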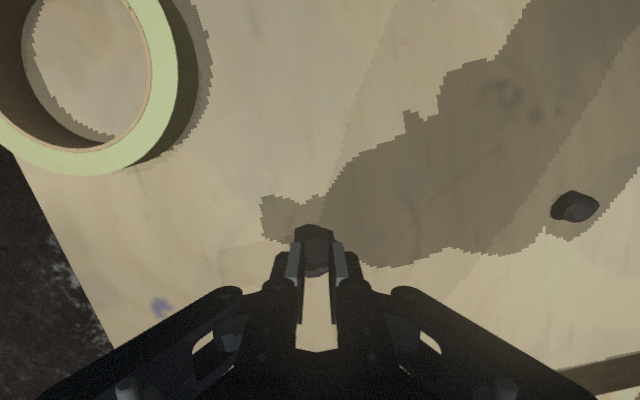

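The lump has squeezed out forward to (313,240), at the edge of the pads. I'll open, rise and re-measure.

Emit:
jog_arm(
  plan="0 0 0 0 0 0 1; 0 0 0 0 0 0 1; 0 0 0 0 0 0 1; 0 0 0 0 0 0 1; 0 0 0.03 0 0 0 1; 0 0 0.08 0 0 0 1; 0 0 0.13 0 0 0 1; 0 0 0.13 0 0 0 1; 0 0 0.13 0 0 0 1; 0 0 0.13 0 0 0 1",
)

```text
clock: 16.6
position: [577.0, -367.0, 128.1]
ee_rot: [0.112, 0.994, 0.001, -0.002]
wrist_force: [0.0, -0.7, -0.7]
opening: 1.003
finger_force: 0.0
```

```bash
python3 - <<'E'
from h import *
st,s,W=wrist(); show(st); cv2.imwrite("pics/w5.png",cv2.resize(s["pixels"][100:300,220:420],(600,600)))
w=W.reshape(-1,3); l=w[(np.hypot(w[:,0]-565,w[:,1]+366)<35)&(w[:,2]>4)&(w[:,2]<40)]
print(len(l),l.min(0),l.max(0))
for z in(5,12,18): 
    q=l[l[:,2]>z]; print(z,len(q),cv2.minAreaRect(q[:,:2].astype(np.float32)))
E
```

```text
t 16.6 pos [ 577.  -367.   128.1] psi 167.15 q [-0.567  0.575  0.154  1.154 -0.    -0.342] F [ 0.02 -0.7  -0.67] M [ 0.012 -0.017  0.009] tau6 -0.0 op 1.003 ff 0.0
677 [ 564.08227013 -383.68715366    4.81254478] [ 593.29072737 -354.84382988   27.24810199]
5 676 ((578.503662109375, -369.7377624511719), (28.32505226135254, 29.25615692138672), 3.859055995941162)
12 619 ((578.460693359375, -369.2400207519531), (28.225940704345703, 27.762205123901367), 4.745685577392578)
18 425 ((577.2862548828125, -370.13128662109375), (23.999130249023438, 21.489917755126953), 13.997849464416504)
```

View pics/w5.png

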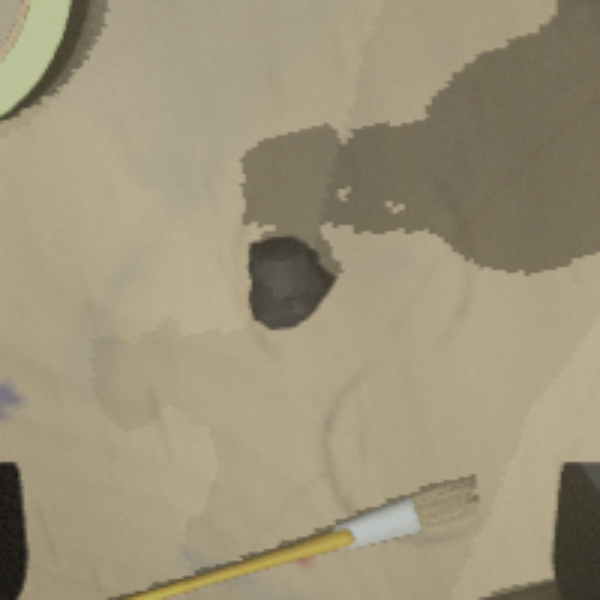

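The lump at image (290,282) in the crop is a pentagon: flat on the left and top, pointed at the right. It has hardly moved. I'll pick the yaw with the least width.

```bash
python3 - <<'E'
from h import *
I=cv2.imread("pics/w5.png"); m=(I.max(2)<85).astype(np.uint8); n,L,S,C=cv2.connectedComponentsWithStats(m)
k=L[285,290]; print(S[k],C[k]); p=np.argwhere(L==k)[:,::-1].astype(float)
# image right=tool y, image down=-tool x ; a = turn about tool z (x->y)
for a in range(-90,90,10):
    t=np.radians(a); d=np.array([np.cos(t),np.sin(t)])  # closing dir in image: tool y rotated: (right, down)
    s=p@d; c=(s.max()+s.min())/2-C[k]@d; print(a,round((s.max()-s.min())*29/90,1),round(c*29/90,1),end=" | ")
E
```

```text
[     0      0    600    600 345072] [298.66038392 294.68248366]
-90 193.0 -1.6 | -80 222.6 -1.0 | -70 245.5 -0.4 | -60 260.9 0.2 | -50 268.4 0.7 | -40 267.7 1.3 | -30 258.9 1.8 | -20 242.2 2.3 | -10 218.2 2.7 | 0 193.0 0.3 | 10 216.8 -2.8 | 20 234.0 -5.9 | 30 249.1 -6.2 | 40 259.1 -5.2 | 50 261.1 -4.0 | 60 255.3 -2.7 | 70 241.7 -1.3 | 80 220.7 0.1 |
```

```bash
python3 - <<'E'
from h import *
I=cv2.imread("pics/w5.png"); g=I.max(2); print(g[285,290],g[400,270],g[180,290])
m=(g<110).astype(np.uint8); m[:225]=0;m[345:]=0;m[:,:235]=0;m[:,345:]=0
n,L,S,C=cv2.connectedComponentsWithStats(m); k=1+S[1:,4].argmax(); print(S[k],C[k]); p=np.argwhere(L==k)[:,::-1].astype(float)
for a in range(-90,90,10):
    t=np.radians(a); d=np.array([np.cos(t),np.sin(t)]); s=p@d; c=(s.max()+s.min())/2-C[k]@d; print(a,round((s.max()-s.min())/2.9,1),round(c/2.9,1),end=" | ")
E
```

```text
91 173 127
[ 249  235   87   94 6045] [286.07229115 280.52886683]
-90 32.1 -0.3 | -80 32.9 -0.6 | -70 32.8 -0.9 | -60 31.9 -1.0 | -50 32.0 -1.0 | -40 31.7 -0.9 | -30 31.4 -0.2 | -20 31.2 0.8 | -10 30.6 1.6 | 0 29.7 2.0 | 10 30.8 1.1 | 20 31.3 -0.0 | 30 31.2 -1.2 | 40 31.3 -1.7 | 50 31.7 -1.6 | 60 31.8 -1.1 | 70 31.7 -0.4 | 80 31.7 -0.0 |
```

Emit:
jog_arm(
  plan="0.001 -0.003 -0.05 0 0 0 1; 0.001 -0.003 -0.09 0 0 0 1; 0.001 -0.003 -0.115 0 0 0 1; 0.001 -0.003 -0.122 0 0 0 1; 0.001 -0.003 -0.122 0 0 0 0.2; 0.001 -0.003 -0.122 0 0 0 0; 0.001 -0.003 -0.122 0 0 0 -1; 0.001 -0.003 -0.122 0 0 0 -1; 0.001 -0.003 -0.122 0 0 0 -1; 0.001 -0.003 -0.122 0 0 0 -1",
  force=30,
)

```text
clock: 17.9
position: [579.1, -370.8, 8.2]
ee_rot: [0.112, 0.994, -0.0, 0.0]
wrist_force: [-0.2, 0.6, 0.0]
opening: -0.001
finger_force: 0.0
```

```bash
python3 - <<'E'
from h import *
st,s,W=wrist(); show(st); cv2.imwrite("pics/w6.png",s["pixels"][120:400,200:460])
E
```

```text
t 17.9 pos [ 579.1 -370.8    8.2] psi 167.15 q [-0.569  0.662 -0.013  0.896 -0.    -0.345] F [-0.22  0.64  0.01] M [-0.053  0.046 -0.005] tau6 0.0 op -0.001 ff 0.0
```

View pics/w6.png

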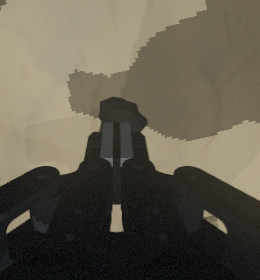

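The fingers have shut fully, with the lump just in front of them at about full-image (322,233). I'll check where it lies relative to the TCP.

```bash
python3 - <<'E'
from h import *
st,s,W=wrist(); show(st); print(s["intrinsics"],s["k1"])
P=(W-st["position"])@R.from_quat(st["ee_rot"]).as_matrix()
for v in (218,225,232,240,246,252,258,262,270,280,300): print(v,np.round(P[v,[308,314,320,326,332,340]],0).tolist())
E
```

```text
t 17.95 pos [ 579.2 -370.8    8.2] psi 167.15 q [-0.569  0.662 -0.013  0.896 -0.    -0.345] F [ 0.12  0.18 -0.75] M [-0.029 -0.044 -0.031] tau6 -0.0 op -0.0 ff 0.0
[[302.31880531   0.         316.19908684]
 [  0.         302.31880531 201.5567246 ]
 [  0.           0.           1.        ]] -0.009472412042998342
218 [[11.0, -7.0, 8.0], [14.0, -3.0, 1.0], [14.0, 1.0, 1.0], [11.0, 4.0, 8.0], [12.0, 8.0, 7.0], [12.0, 13.0, 7.0]]
225 [[12.0, -6.0, -6.0], [13.0, -3.0, -9.0], [14.0, 0.0, -10.0], [13.0, 4.0, -9.0], [13.0, 7.0, -7.0], [7.0, 13.0, 7.0]]
232 [[11.0, -6.0, -13.0], [12.0, -3.0, -14.0], [12.0, 0.0, -15.0], [12.0, 4.0, -15.0], [10.0, 7.0, -12.0], [2.0, 13.0, 8.0]]
240 [[7.0, -6.0, -15.0], [8.0, -3.0, -17.0], [8.0, 0.0, -16.0], [8.0, 4.0, -16.0], [6.0, 7.0, -13.0], [3.0, 12.0, -6.0]]
246 [[11.0, -6.0, -31.0], [12.0, -3.0, -32.0], [11.0, 0.0, -30.0], [11.0, 3.0, -30.0], [3.0, 7.0, -15.0], [2.0, 12.0, -12.0]]
252 [[12.0, -5.0, -39.0], [11.0, -3.0, -38.0], [11.0, 0.0, -37.0], [11.0, 3.0, -38.0], [8.0, 6.0, -30.0], [8.0, 10.0, -30.0]]
258 [[12.0, -5.0, -44.0], [11.0, -3.0, -43.0], [11.0, 0.0, -43.0], [11.0, 3.0, -44.0], [8.0, 6.0, -37.0], [7.0, 10.0, -36.0]]
262 [[12.0, -5.0, -48.0], [12.0, -3.0, -48.0], [11.0, -0.0, -47.0], [11.0, 3.0, -48.0], [7.0, 6.0, -40.0], [7.0, 9.0, -39.0]]
270 [[11.0, -5.0, -54.0], [11.0, -3.0, -54.0], [12.0, -0.0, -55.0], [12.0, 2.0, -55.0], [11.0, 5.0, -54.0], [7.0, 9.0, -47.0]]
280 [[10.0, -5.0, -60.0], [10.0, -3.0, -60.0], [11.0, -0.0, -61.0], [12.0, 2.0, -64.0], [13.0, 4.0, -64.0], [14.0, 7.0, -66.0]]
300 [[12.0, -5.0, -75.0], [1.0, -3.0, -60.0], [1.0, -0.0, -60.0], [13.0, 2.0, -77.0], [12.0, 4.0, -76.0], [13.0, 6.0, -76.0]]
```

Emit:
jog_arm(
  plan="0 0 0.03 0 0 0 1; 0 0 0.03 0 0 0 1; 0 0 0.03 0 0 0 1; 0 0 0.03 0 0 0 1; 0 0 0.03 0 0 0 1; 0 0 0.02 0 0 0 1; 0 0 0.01 0 0 0 1; 0 0 0 0 0 0 1; 0 0 0 0 0 0 1; 0 0 0 0 0 0 1",
)

```text
clock: 19.25
position: [579.2, -370.8, 8.1]
ee_rot: [0.112, 0.994, -0.0, -0.0]
wrist_force: [-0.1, -1.2, 0.4]
opening: 1.001
finger_force: 0.0
```

```bash
python3 - <<'E'
from h import *
st,s,W=wrist(); show(st); cv2.imwrite("pics/w7.png",s["pixels"]); np.save("pics/w7.npy",W)
P=(W-st["position"])@R.from_quat(st["ee_rot"]).as_matrix(); 
q=P.reshape(-1,3); f=q[(abs(q[:,1])>36)&(abs(q[:,1])<62)&(abs(q[:,0])<16)&(W.reshape(-1,3)[:,2]>5)]
print(len(f)); 
for sg in(-1,1):
    g=f[f[:,1]*sg>0]; g=g[np.argsort(-g[:,2])]; print(np.round(g[[0,5,20,60,150,300]],1).tolist())
w=W.reshape(-1,3); l=w[(np.hypot(w[:,0]-578,w[:,1]+370)<26)&(w[:,2]>4)&(w[:,2]<40)]; print(len(l),l.min(0),l.max(0),cv2.minAreaRect(l[:,:2].astype(np.float32)))
E
```

```text
t 19.25 pos [ 579.2 -370.8    8.1] psi 167.15 q [-0.569  0.662 -0.013  0.896 -0.    -0.345] F [-0.07 -1.15  0.37] M [-0.063 -0.005  0.041] tau6 0.0 op 1.001 ff 0.0
17005
[[-2.7, -44.6, -35.3], [-1.4, -44.4, -35.7], [-3.3, -44.2, -37.1], [-10.0, -44.3, -38.6], [6.4, -44.0, -41.0], [-9.1, -44.1, -44.1]]
[[3.3, 41.6, -34.8], [-4.1, 41.4, -36.0], [2.4, 41.1, -37.0], [8.0, 41.1, -38.6], [-5.4, 41.6, -40.9], [-5.0, 41.1, -44.0]]
1842 [ 563.152359   -383.77552293    4.25842952] [ 593.54981955 -354.37221717   27.22334797] ((578.6138916015625, -367.98358154296875), (28.16868019104004, 31.22872543334961), 77.13420867919922)
```

View pics/w7.png

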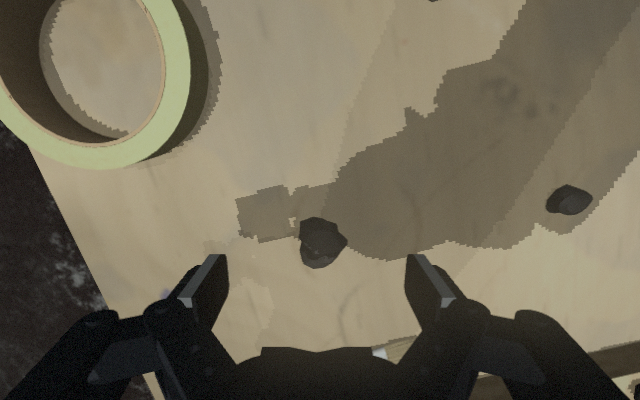

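The open finger tips, near (215,258) and (415,258), measure 35 mm behind the TCP. So the fingers shut above the lump, which still lies at (323,243), and I need to go about 28 mm lower.

Emit:
jog_arm(
  plan="0 0.001 -0.01 0 0 0 1; 0 0.001 -0.02 0 0 0 1; 0 0.001 -0.027 0 0 0 1; 0 0.001 -0.027 0 0 0 1; 0 0.001 -0.027 0 0 0 0.2; 0 0.001 -0.027 0 0 0 -0.2; 0 0.001 -0.027 0 0 0 -1; 0 0.001 -0.027 0 0 0 -1; 0 0.001 -0.027 0 0 0 -1; 0 0.001 -0.027 0 0 0 -1",
  force=30,
)

```text
clock: 20.55
position: [579.5, -370.3, -18.3]
ee_rot: [0.112, 0.994, -0.0, 0.0]
wrist_force: [-1.0, -1.2, 4.7]
opening: 0.308
finger_force: 29.8
```

Emit:
jog_arm(
  plan="0 0 0.03 0 0 0 -1; 0 0 0.08 0 0 0 -1; 0 0 0.14 0 0 0 -1; 0 0 0.20 0 0 0 -1; 0 0.02 0.25 0 0 0 -1; 0 0.06 0.26 0 0 0 -1; 0 0.11 0.26 0 0 0 -1; 0 0.16 0.26 0 0 0 -1; 0 0.20 0.26 0 0 0 -1; 0 0.22 0.26 0 0 0 -1",
)

```text
clock: 21.8
position: [578.7, -147.6, 240.9]
ee_rot: [0.111, 0.994, 0.0, -0.001]
wrist_force: [-0.7, -1.0, -0.1]
opening: 0.309
finger_force: 29.6
```

Emit:
jog_arm(
  plan="0.002 0.03 0 0 0 0 -1; 0.004 0.08 0 0 0 0 -1; 0.006 0.13 0 0 0 0 -1; 0.006 0.18 0 0 0 0 -1; 0.006 0.22 0 0 0 0 -1; 0.006 0.25 0 0 0 0 -1; 0.006 0.262 0 0 0 0 -1; 0.006 0.262 -0.02 0 0 0 -1; 0.006 0.262 -0.04 0 0 0 -1; 0.006 0.262 -0.04 0 0 0 -1",
)

```text
clock: 23.05
position: [583.9, 110.9, 199.4]
ee_rot: [0.113, 0.994, -0.001, -0.002]
wrist_force: [0.1, -0.5, 0.0]
opening: 0.309
finger_force: 29.6
```

```bash
python3 - <<'E'
from h import *
st,s,W=wrist(); show(st)
w=W.reshape(-1,3); r=w[(np.hypot(w[:,0]-585,w[:,1]-113)<60)&(w[:,2]>159)&(w[:,2]<168)&(np.hypot(w[:,0]-613,w[:,1]-2)>64)]
print(len(r),cv2.minEnclosingCircle(r[:,:2].astype(np.float32)))
P=(W-st["position"])@R.from_quat(st["ee_rot"]).as_matrix(); q=P.reshape(-1,3); g=q[(abs(q[:,1])<25)&(abs(q[:,0])<20)&(q[:,2]<0)]
print(np.round(np.percentile(g[:,2],[90,98,99.9]),1))
E
```

```text
t 23.05 pos [583.9 110.9 199.4] psi 167.08 q [ 0.188  0.387  0.024  1.212 -0.     0.414] F [ 0.14 -0.48  0.04] M [-0.007 -0.023 -0.044] tau6 -0.001 op 0.309 ff 29.6
2431 ((585.4143676757812, 113.58294677734375), 50.180625915527344)
[-38.1 -29.5 -20.8]
```

Emit:
jog_arm(
  plan="0.001 0.002 -0.03 0 0 0 -1; 0.001 0.002 -0.06 0 0 0 -1; 0.001 0.002 -0.065 0 0 0 -1; 0.001 0.002 -0.065 0 0 0 -1; 0.001 0.002 -0.065 0 0 0 0; 0.001 0.002 -0.065 0 0 0 0; 0.001 0.002 -0.065 0 0 0 0; 0.001 0.002 -0.04 0 0 0 0; 0.001 0.002 0.01 0 0 0 0; 0.001 0.002 0.06 0 0 0 0",
)

```text
clock: 24.35
position: [585.8, 114.2, 262.4]
ee_rot: [0.112, 0.994, -0.0, -0.0]
wrist_force: [0.8, 0.2, -0.1]
opening: 0.5
finger_force: 0.0
```

```bash
python3 - <<'E'
from h import *
st,s,W=wrist(); show(st); cv2.imwrite("pics/w8.png",s["pixels"])
s=arm.snapshot("top"); cv2.imwrite("pics/fin.png",np.hstack([cv2.resize(s["pixels"][120:270,220:450],(460,300)),cv2.resize(cv2.imread("pics/w8.png"),(320,200)).repeat(1,0)[:200].copy() if 0 else np.pad(cv2.resize(cv2.imread("pics/w8.png"),(340,212)),((0,88),(0,0),(0,0)))]))
E
```

```text
t 24.35 pos [585.8 114.2 262.4] psi 167.15 q [ 0.193  0.374  0.166  1.364 -0.     0.417] F [ 0.8   0.17 -0.05] M [-0.003 -0.074 -0.024] tau6 0.0 op 0.5 ff 0.0
```

View pics/fin.png

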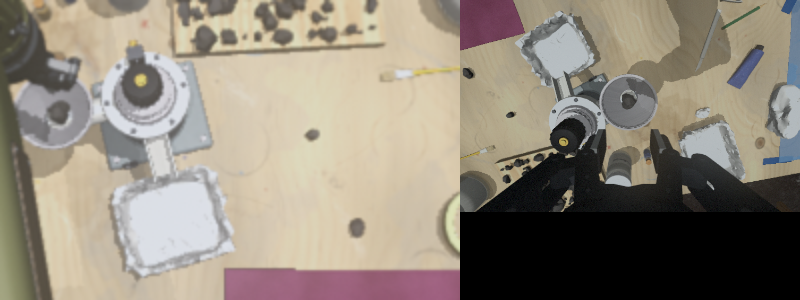

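The lump lies in the hopper at (57,112) in the left view and (630,101) in the wrist view. The two small lumps at (312,134) and (357,227) and the tray are where they were, and the gripper is clear.

```bash
python3 -c "
from cell import arm
print(arm.job_done())"
```

```text
the job is handed in; nothing more can be done
None
```

I closed the dial until the stones met (0.42 N m, well under the 0.8 N m limit), opened it three clicks and let go; the largest lump is in the hopper, the two smaller lumps and the tray are where they were, and I handed the job in at about 24 s.

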